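# Trace a conduit run to its push button and press it

## Task

Find out by tracing which push button the junction box is wired to: with the fingers pointing straight down, start close over the junction box and follow the conduit along its whole length, round both elbows, with the fingertips one to three centimetres above it, touching neither the box nor the conduit. Then gently press in the button of the station the conduit leads to, and finish while still holding it well down with the fingertips. Leave the spare station's button and the loose things alone.

Things in the scene. Friction and masses are not known exactly. Their poses are not given: they have to be found in the camera images.
- junction_lid (a point): centre of the lid of the junction box: a plain white box 80 x 80 mm, 42 mm tall, with four lid screws and no button, fixed on the board at one end of the conduit. Its lid lies 48 mm above the table.
- junction: the junction box; origin under its centre, 6 mm above the table
- run: plywood mounting board, 300 x 480 x 6 mm, fixed flat on the table; origin under its centre, x along its short side, z up. On it a rigid Z-shaped grey conduit, 25 mm thick, top 42.5 mm above the table, straight between these board points: end box (0.07, 0.19), elbow A (0.07, 0.04), elbow B (-0.07, -0.04), end box (-0.07, -0.19). Which end has the junction box varies.
- station_button_top (a point): centre of the top face of the steel button of the connected station, 68 mm above the table when out. It moves straight down up to 10 mm against a spring: it starts to move at 1.8 N and is fully in at 6 N, then stops hard. The bezel's rim is then 4 mm below the cap's top.
- station: the connected push-button station: white box like the junction box, 80 x 80 x 42 mm, with one push button in its lid, fixed at the other end of the conduit; origin under its centre, 6 mm above the table
- spare: spare push-button station, looks just the same but no conduit enters it; fixed on the board beside the conduit; origin under its centre, 6 mm above the table. Its button must stay out.
- saddle_a (a point): top of the conduit at the white saddle clip between elbow A and the box at that end, 42.5 mm above the table (the white fitting stands up to 3 mm prouder)
- elbow_a (a point): top of the conduit at elbow A, a white bend fitting, 42.5 mm above the table (the white fitting stands up to 3 mm prouder)
- saddle_mid (a point): top of the conduit at the white saddle clip midway between the elbows, 42.5 mm above the table (the white fitting stands up to 3 mm prouder)
- elbow_b (a point): top of the conduit at elbow B, a white bend fitting, 42.5 mm above the table (the white fitting stands up to 3 mm prouder)
- saddle_b (a point): top of the conduit at the white saddle clip between elbow B and the box at that end, 42.5 mm above the table (the white fitting stands up to 3 mm prouder)
- cup_a: clear plastic screw cup, 64 mm across, 65 mm tall, standing on the board, across the conduit from the spare station; loose, to be left alone; origin under its centre
- cup_b: a second such cup, on the table left of the board; loose, to be left alone; origin under its centre
- cup_c: a third such cup, on the table left of the board; loose, to be left alone; origin under its centre
- coupler: upright grey conduit coupler (tube), 34 mm across, 45 mm tall, on the board; loose, to be left alone; origin under its centre
- locknut: flat steel ring, 42 mm across, 8 mm tall, on the board; loose, to be left alone; origin under its centre
- screwdriver: screwdriver lying on the table right of the board, about 200 mm long and under 40 mm high; loose, to be left alone
- breaker: white circuit breaker with black toggle, 70 x 36 x 75 mm tall, standing on the table right of the board; loose, to be left alone; origin under its centre
- station_button (a joint): how far the connected station's button (steel cap, 32 mm across, in a black bezel 48 mm wide) is pressed in: 0 out, 0.010 m fully in
- spare_button (a joint): how far the spare station's button is pressed in: 0 out, 0.010 m fully in

How it is judged:
By the outcome, as a careful person would: the job done as asked, in the order asked, and still so for the second after the job is handed in, while the arm keeps its last pose, push and grip.
It also fails if it takes over 46 s, if anything falls off the work surface, if the arm or the gripper's body presses on something with over 40 N, if the wrist force passes 120 N, or if a joint passes its speed limit or range.

## Robot

A 7-joint arm with a two-finger parallel gripper is mounted at the origin on the work surface. World frame = base frame: x ahead of the robot, y to its left, z up, the work surface at z = 0. Lengths are in m, angles in degrees, forces in N, time in s.
With the tool pointing down it reaches from about 0.4 to 0.85 m from the base axis. Payload 4.4 kg.
Tool frame: the origin (TCP) lies midway between the tips of the shut fingers; the grasp point (between the pads) lies 19 mm behind it (arm.hold_point_z is the distance from the TCP to the grasp point, in m); z points along the fingers, y is the line along which they close (so a half turn about z gives the same grasp; the last joint's range is limited). The gripper opens to 94 mm and grips with 3 to 60 N. Pads are 16 mm wide; open, the fingers measure 119 mm over their backs; the gripper's body (75 mm by 177 mm) begins 78 mm behind the grasp point.
Start: joints at [61.49, 36.005, 2.206, 86.941, -1.547, 57.084, -1.146], TCP at [0.272, -0.59, 0.205] pointing down, gripper open.
Joint ranges: [-175.42, 175.42], [-21.48, 121.26], [-71.46, 75.88], [10.55, 141.38], [-63.04, 243.04], [13.31, 113.54], [-168.57, 168.57]. Speed limits (degrees/s): [147.25, 147.25, 180, 180, 180, 180, 180].

## Interface

Orientations are given as [roll, pitch, yaw] about the fixed x, y, z axes, in that order (R = Rz(yaw) Ry(pitch) Rx(roll)).
In Python, from workcell import arm gives the robot as it stands. The module is installed in compiled form; this text tells all that it offers.
- The arm moves only by the tool send_rows, never from a script. Its argument "rows" is a list of rows, each a list of 2 entries, a list of its own where there are three numbers: the shift along the tool's x, y, z normalised to -1 to 1, where 1 is 50 cm, then the turn, a rotation vector about the tool's x, y, z normalised to -1 to 1, where 1 is 90 degrees. In form: [[[x, y, z], [ax, ay, az]], ...]. A call has 1 to 5 rows; each row is the pose to reach, as a shift and turn from the pose commanded when the call began, along the tool's axes at that moment; what a row does not reach only later rows make up. A row lasts 1/12 s, in which the tool goes at most 41.7 mm and 7.16 degrees, less where a joint would pass 70% of its speed; a pose out of reach is approached as far as the arm can. A call with a number of a shift or a turn outside -1 to 1 is refused whole. A call with a gripper value outside its range is refused whole. "jaw" is the closure, from -1 (fully open) to 1 (shut), set as the call begins (left out, the last holds). The fingers move at their own pace and stop on an object; the grip force is fixed at half the most. Time passes only in rows, so rows that repeat a pose let the fingers close. It gives the time, the measured TCP pose, the force, the opening and the grip force at its end, in the units of the state.
- arm.get_state(): the state, without advancing time (a new reading comes with each control period).
- arm.camera(name): name is "scene" or "side" or "wrist"; returns a dict with "image" (400x640x3 uint8, blue, green, red), "fx", "fy", "cx", "cy" (pixels), "rvec" (rotation vector, rad) and "tvec" (3), from world to camera coordinates, as OpenCV has them. Camera axes: x right, y down, z forward; pixel columns grow to the right and rows downward; lengths in m; the calibration is good to about 2 mm. A picture is of the moment at which its call begins. There is no depth.
- arm.close_job(): hands the job in; it is judged then, once.
The state is a dict: "t": time; "joint_pos": joint angles; "qd": joint speeds; "effort": joint torques, N m; "position": TCP position; "tool_rot": TCP orientation; "wrist_force": force on the tool from outside, world axes, zero at the start; "moment": the same for the moment, N m; "opening": opening from 0.0 (shut) to 1.0 (fully open); "grip_force": force on a finger pad.
Only numpy, scipy, OpenCV 4.12 (cv2) and the standard library are available. Lean on these libraries where they do the work, as an engineer would, in place of code of your own. Each camera call takes 0.05 s, during which the arm holds its last target. There are 200 camera calls.

## Working session

There is one attempt and no reset: what is moved stays moved. The work goes in short steps, Python scripts to look and compute and a tool call to move; the robot and the scene stay as the last step left them, time stands still between calls to the robot, and variables do not carry over. Pictures are saved under pics/ and viewed, at most 10 in all, crops included, and the job is handed in when it is done.

Besides the shell and the picture viewer there is one more tool, called after "Call:" as name(argument=value, ...) on one line, values as JSON. send_rows: Moves the arm, as the interface text tells. Its arguments: {"type":"object","properties":{"rows":{"type":"array"},"jaw":{"type":"number"}},"required":["rows"]}

```bash
mkdir -p pics
python3 - <<'E'
from workcell import arm
import cv2
s=arm.get_state();print(s['t'],s['position'],s['tool_rot'],s['wrist_force'],s['opening'],arm.hold_point_z)
for n in ['scene','side']:
    c=arm.camera(n);cv2.imwrite(f'pics/{n}0.png',c['image']);print(n,c['fx'],c['fy'],c['cx'],c['cy'],c['rvec'],c['tvec'])
E
```

```text
0.0 [ 0.27178532 -0.58974344  0.20459756] [-1.79895095e+02  7.42070420e-04  2.47410829e+01] [-0.03440659 -0.09927269 -0.08820306] 1.0022686297377297 0.0188
scene 464.8971676311797 464.8971676311797 320.7012413555415 195.12087089703465 [ 1.80888062  2.01511089 -0.5904181 ] [ 0.0629403  -0.42460168  1.61385059]
side 410.9577113692916 410.9577113692916 324.77328135741885 194.00891877697364 [ 0.81517775 -2.53038187  1.1385108 ] [0.42274544 0.28257839 1.09791485]
```

View pics/scene0.png

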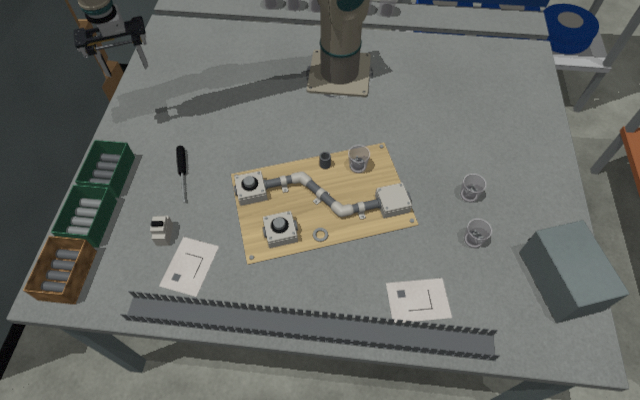

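View pics/side0.png

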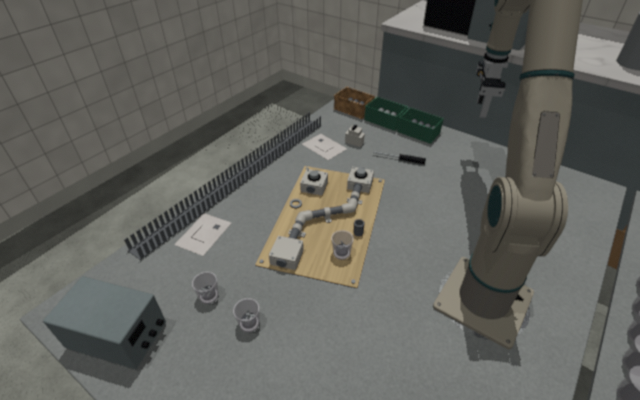

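The scene view shows the buttonless junction box at (394,199). The conduit runs from it through elbows at about (342,210) and (303,180) to the station at (250,185). The spare is at (281,228), with no conduit. Next I'll measure the board and check the result against the features.

```bash
cat > h.py <<'E'
import cv2,numpy as np
from workcell import arm
def cast(c,px,z):
    R=cv2.Rodrigues(np.array(c['rvec'],float))[0];t=np.array(c['tvec'],float).ravel()
    px=np.atleast_2d(px).astype(float)
    d=np.c_[(px[:,0]-c['cx'])/c['fx'],(px[:,1]-c['cy'])/c['fy'],np.ones(len(px))]@R
    o=-R.T@t
    return o+d*((z-o[2])/d[:,2])[:,None]
def proj(c,P):
    K=np.array([[c['fx'],0,c['cx']],[0,c['fy'],c['cy']],[0,0,1]])
    return cv2.projectPoints(np.array(P,float).reshape(-1,3),np.array(c['rvec'],float),np.array(c['tvec'],float),K,None)[0].reshape(-1,2)
E
python3 - <<'E'
from h import *
for n,(u0,v0,u1,v1) in dict(scene=(220,130,430,270),side=(250,150,395,295)).items():
    c=arm.camera(n);im=c['image'];hsv=cv2.cvtColor(im,cv2.COLOR_BGR2HSV)
    m=cv2.inRange(hsv,(8,60,90),(30,255,255));k=np.zeros_like(m);k[v0:v1,u0:u1]=m[v0:v1,u0:u1]
    k=cv2.morphologyEx(k,cv2.MORPH_OPEN,np.ones((3,3)))
    ys,xs=np.nonzero(k);P=cast(c,np.c_[xs,ys],.006)[:,:2]
    r=cv2.minAreaRect((P*1000).astype(np.float32));print(n,r)
    print(cv2.boxPoints(r))
    ctr=np.array(r[0])/1000;b=cv2.boxPoints(r)/1000
    e=[b[1]-b[0],b[2]-b[1]];y=max(e,key=np.linalg.norm);y=y/np.linalg.norm(y);y*=np.sign(y[1]);x=np.array([y[1],-y[0]])
    w=lambda p,z:np.r_[ctr+x*p[0]+y*p[1],z]
    pts=[w((.07,.19),.048),w((.07,.04),.0425),w((-.07,-.04),.0425),w((-.07,-.19),.068)]
    print(np.round(pts,4))
    q=proj(c,pts);big=cv2.resize(im[v0:v1,u0:u1],None,fx=3.5,fy=3.5,interpolation=cv2.INTER_CUBIC)
    for a in q: cv2.circle(big,tuple(int(i) for i in (a-[u0,v0]+.5)*3.5),4,(0,0,255),1)
    cv2.imwrite(f'pics/{n}1.png',big)
a=cv2.imread('pics/scene1.png');b=cv2.imread('pics/side1.png')
E
```

```text
scene ((520.3529663085938, -5.417724609375), (299.67828369140625, 478.6444396972656), 20.440732955932617)
[[ 296.3681   166.50577]
 [ 463.5291  -282.00034]
 [ 744.3378  -177.34122]
 [ 577.1768   271.1649 ]]
[[ 0.5196  0.1971  0.048 ]
 [ 0.572   0.0565  0.0425]
 [ 0.4687 -0.0673  0.0425]
 [ 0.5211 -0.2079  0.068 ]]
side ((516.2167358398438, -4.467254638671875), (299.6803283691406, 481.64874267578125), 20.63045310974121)
[[ 291.1336   168.11906]
 [ 460.83734 -282.64267]
 [ 741.29987 -177.05357]
 [ 571.5961   273.70816]]
[[ 0.5148  0.198   0.048 ]
 [ 0.5676  0.0576  0.0425]
 [ 0.4648 -0.0666  0.0425]
 [ 0.5177 -0.2069  0.068 ]]
```

View pics/scene1.png

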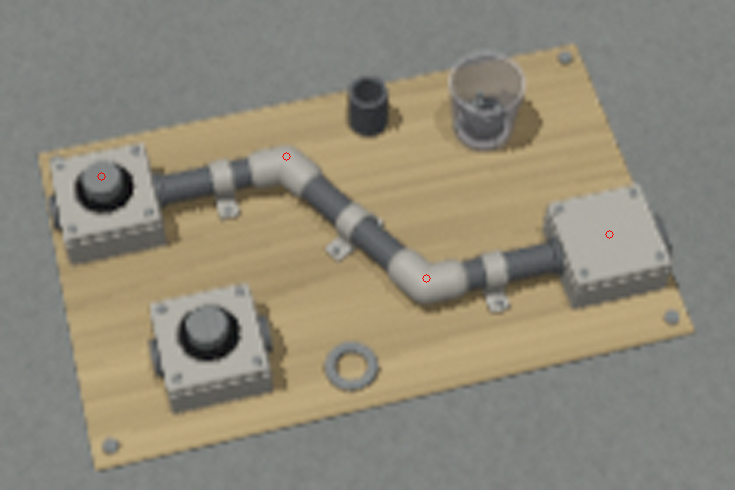

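View pics/side1.png

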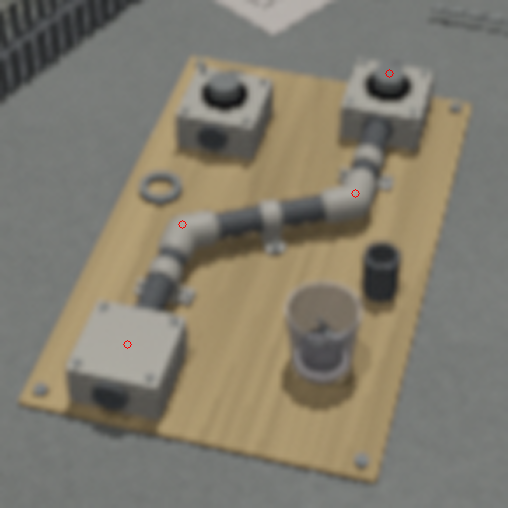

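Both views agree to about 4 mm, and the projected points land on the elbows, lid and cap. I'll take the averages: junction (0.517, 0.1975), A (0.570, 0.057), B (0.467, -0.067), station (0.5195, -0.2075). First I shut the jaws and travel high to the junction.

Call:
send_rows(rows=[[[0.04,-0.045,0],[0,0,0]],[[0.09,-0.1,0],[0,0,0]],[[0.14,-0.16,0],[0,0,0]],[[0.19,-0.215,0],[0,0,0]],[[0.24,-0.27,0],[0,0,0]]], jaw=1)

```text
t: 0.62
position: [0.3246, -0.4156, 0.2054]
tool_rot: [-180.0, -0.0, 24.7]
wrist_force: [1.0, -0.4, 0.4]
opening: 0.682
grip_force: 0.0
```

Call:
send_rows(rows=[[[0.05,-0.055,0],[0,0,0]],[[0.1,-0.11,0],[0,0,0]],[[0.15,-0.165,0],[0,0,0]],[[0.2,-0.22,0],[0,0,0]],[[0.25,-0.275,0],[0,0,0]]])

```text
t: 1.03
position: [0.3807, -0.2386, 0.2056]
tool_rot: [180.0, -0.0, 24.7]
wrist_force: [0.5, 0.5, -0.3]
opening: 0.325
grip_force: 0.0
```

Call:
send_rows(rows=[[[0.05,-0.055,0],[0,0,0]],[[0.1,-0.11,0],[0,0,0]],[[0.15,-0.165,0],[0,0,0]],[[0.2,-0.22,0],[0,0,0]],[[0.25,-0.275,0],[0,0,0]]])

```text
t: 1.45
position: [0.4367, -0.0614, 0.2056]
tool_rot: [180.0, -0.0, 24.7]
wrist_force: [0.4, -0.4, -0.2]
opening: 0.004
grip_force: 0.0
```

Call:
send_rows(rows=[[[0.05,-0.055,0],[0,0,0]],[[0.1,-0.11,0],[0,0,0]],[[0.15,-0.165,0],[0,0,0]],[[0.2,-0.22,0],[0,0,0]],[[0.25,-0.275,0],[0,0,0]]])

```text
t: 1.87
position: [0.4927, 0.1159, 0.2055]
tool_rot: [180.0, -0.0, 24.7]
wrist_force: [0.4, -1.2, -0.2]
opening: 0.006
grip_force: 0.0
```

Call:
send_rows(rows=[[[0.04,-0.045,0],[0,0,0]],[[0.08,-0.09,0.03],[0,0,0]],[[0.114,-0.129,0.08],[0,0,0]],[[0.114,-0.129,0.13],[0,0,0]],[[0.114,-0.129,0.18],[0,0,0]]])

```text
t: 2.28
position: [0.5174, 0.1991, 0.1144]
tool_rot: [-180.0, -0.1, 24.9]
wrist_force: [-0.2, -0.1, -0.1]
opening: 0.006
grip_force: 0.0
```

Call:
send_rows(rows=[[[0,0,0.02],[0,0,0]],[[0,0,0.03],[0,0,0]],[[0,0,0.03],[0,0,0]],[[0,0,0.03],[0,0,0]]])

```text
t: 2.62
position: [0.5181, 0.1963, 0.1014]
tool_rot: [180.0, -0.1, 24.7]
wrist_force: [0.2, -0.4, 0.2]
opening: 0.006
grip_force: 0.0
```

Run:
```python
from h import *
s=arm.get_state();p=s['position'];print(s['t'],p,s['tool_rot'],s['opening'])
c=arm.camera('wrist');cv2.imwrite('pics/w1.png',c['image'])
W=[(.517,.1975,.048),(.570,.057,.0425),(.467,-.067,.0425),(.5195,-.2075,.068)]
print(proj(c,W).round(), proj(c,[p]).round())
```

```text
2.6167 [0.51806355 0.19634481 0.10140187] [ 1.7999057e+02 -8.3221943e-02  2.4694878e+01] 0.005518688774061349
[[319. 212.]
 [512. 223.]
 [567. 379.]
 [770. 414.]] [[320. 238.]]
```

View pics/w1.png

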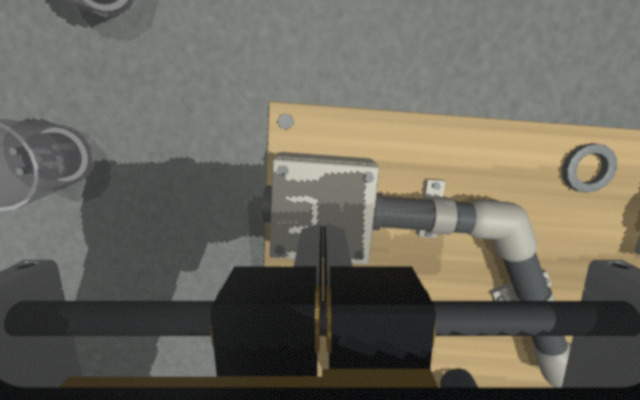

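The wrist view shows the lid centre at about (322,210) against a predicted (319,212), and elbow A at about (514,221) against (512,223), so the measurements hold. Next I descend over the lid and trace.

Call:
send_rows(rows=[[[0,0,0.03],[0,0,0]],[[0,0,0.055],[0,0,0]],[[0,0,0.074],[0,0,0]],[[0,0,0.074],[0,0,0]],[[0,0,0.074],[0,0,0]]])

```text
t: 3.08
position: [0.5176, 0.1965, 0.0639]
tool_rot: [180.0, -0.0, 24.7]
wrist_force: [0.3, 0.7, -0.3]
opening: 0.005
grip_force: 0.0
```

Call:
send_rows(rows=[[[-0.002,0.02,0],[0,0,0]],[[-0.004,0.05,0],[0,0,0]],[[-0.006,0.08,0],[0,0,0]],[[-0.008,0.11,0],[0,0,0]],[[-0.01,0.14,0],[0,0,0]]])

```text
t: 3.5
position: [0.5432, 0.1294, 0.0645]
tool_rot: [180.0, -0.1, 24.7]
wrist_force: [0.7, 0.5, -0.7]
opening: 0.006
grip_force: 0.0
```

Call:
send_rows(rows=[[[-0.002,0.035,0],[0,0,0]],[[-0.004,0.07,0],[0,0,0]],[[-0.007,0.105,0],[0,0,0]],[[-0.01,0.135,0],[0,0,0]],[[-0.012,0.157,0],[0,0,0]]])

```text
t: 3.92
position: [0.5706, 0.0542, 0.0644]
tool_rot: [179.9, -0.1, 24.6]
wrist_force: [-0.3, -0.5, -0.2]
opening: 0.007
grip_force: 0.0
```

Call:
send_rows(rows=[[[0,0,0],[0,0,0]],[[-0.02,0.01,0],[0,0,0]],[[-0.05,0.024,0],[0,0,0]],[[-0.08,0.038,0],[0,0,0]],[[-0.11,0.053,0],[0,0,0]]])

```text
t: 4.33
position: [0.5291, 0.0105, 0.0637]
tool_rot: [-180.0, 0.0, 24.9]
wrist_force: [-0.4, -0.1, -0.1]
opening: 0.006
grip_force: 0.0
```

Call:
send_rows(rows=[[[-0.03,0.014,0],[0,0,0]],[[-0.06,0.029,0],[0,0,0]],[[-0.09,0.043,0],[0,0,0]],[[-0.12,0.057,0],[0,0,0]],[[-0.15,0.072,0],[0,0,0]]])

```text
t: 4.75
position: [0.4762, -0.0536, 0.0638]
tool_rot: [-180.0, 0.0, 24.9]
wrist_force: [-1.2, 0.4, -0.5]
opening: 0.007
grip_force: 0.0
```

Call:
send_rows(rows=[[[-0.02,0.01,0],[0,0,0]],[[-0.031,0.015,0],[0,0,0]],[[-0.031,0.015,0],[0,0,0]],[[-0.032,0.035,0],[0,0,0]],[[-0.034,0.065,0],[0,0,0]]])

```text
t: 5.17
position: [0.4766, -0.0891, 0.0637]
tool_rot: [-180.0, -0.1, 25.0]
wrist_force: [0.9, -0.7, -1.0]
opening: 0.009
grip_force: 0.0
```

Call:
send_rows(rows=[[[-0.002,0.03,0],[0,0,0]],[[-0.004,0.06,0],[0,0,0]],[[-0.006,0.09,0],[0,0,0]],[[-0.008,0.115,0],[0,0,0]],[[-0.01,0.135,0],[0,0,0]]])

```text
t: 5.58
position: [0.5007, -0.1552, 0.0635]
tool_rot: [180.0, -0.1, 24.7]
wrist_force: [-0.1, 1.2, 0.3]
opening: 0.005
grip_force: 0.0
```

Call:
send_rows(rows=[[[-0.001,0.015,0],[0,0,0]],[[-0.001,0.025,0],[0,0,0]],[[-0.001,0.025,0],[0,0,0]],[[-0.001,0.025,-0.02],[0,0,0]],[[-0.001,0.025,-0.05],[0,0,0]]])

```text
t: 6.0
position: [0.5028, -0.1645, 0.0881]
tool_rot: [-179.8, 0.1, 24.8]
wrist_force: [0.7, 0.5, 0.4]
opening: 0.003
grip_force: 0.0
```

Call:
send_rows(rows=[[[-0.002,0.03,0],[0,0,0]],[[-0.004,0.06,0],[0,0,0]],[[-0.006,0.092,0],[0,0,0]],[[-0.006,0.092,0],[0,0,0]],[[-0.006,0.092,0],[0,0,0]]])

```text
t: 6.42
position: [0.5206, -0.2083, 0.0889]
tool_rot: [-180.0, -0.0, 24.7]
wrist_force: [0.6, -0.8, 0.2]
opening: 0.006
grip_force: 0.0
```

Run:
```python
from h import *
s=arm.get_state();p=s['position'];print(s['t'],p)
W=[(.5195,-.2075,.068)]
out=[]
for n,(u,v) in dict(wrist=(320,230),side=(361,172)).items():
    c=arm.camera(n);q=proj(c,W+[p]);print(n,q)
    r=90 if n=='wrist' else 22; f=270/r/1.0
    im=cv2.copyMakeBorder(c['image'],100,100,100,100,cv2.BORDER_CONSTANT)
    cu,cv_=q[0].round().astype(int);print(cu,cv_)
    out.append(cv2.resize(im[100+cv_-r:100+cv_+r,100+cu-r:100+cu+r],(390,390),interpolation=cv2.INTER_CUBIC))
cv2.imwrite('pics/x.png',np.hstack(out))
```

```text
6.4167 [ 0.52055345 -0.20831888  0.08891699]
wrist [[318.76013014 226.6360531 ]
 [320.38288573 237.66273357]]
319 227
side [[360.38086896 170.09464956]
 [360.61437013 165.00301524]]
360 170
```

View pics/x.png

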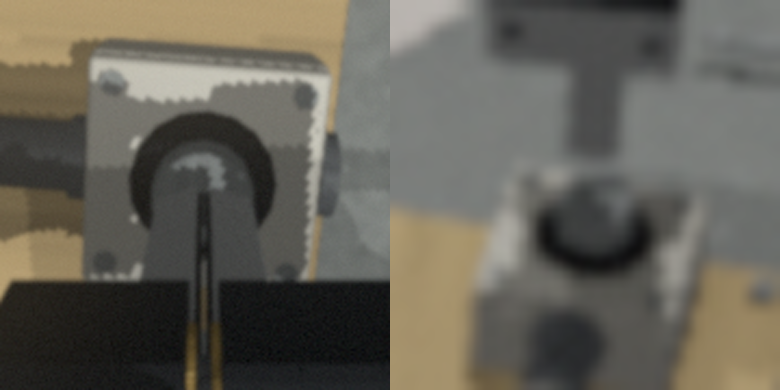

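The wrist crop shows the bezel centred at about (203,184), with the fingertips at column 203, so they are within about 2 mm of the cap centre. I'll press slowly from here.

Call:
send_rows(rows=[[[0.002,0.002,0.012],[0,0,0]],[[0.002,0.002,0.024],[0,0,0]],[[0.002,0.002,0.034],[0,0,0]],[[0.002,0.002,0.038],[0,0,0]],[[0.002,0.002,0.04],[0,0,0]]])

```text
t: 6.93
position: [0.5213, -0.2085, 0.0677]
tool_rot: [-179.9, 0.1, 24.8]
wrist_force: [-1.1, 1.4, 2.4]
opening: 0.004
grip_force: 0.9
```

Call:
send_rows(rows=[[[0,0,0.003],[0,0,0]],[[0,0,0.006],[0,0,0]],[[0,0,0.008],[0,0,0]],[[0,0,0.01],[0,0,0]],[[0,0,0.01],[0,0,0]]])

```text
t: 7.35
position: [0.5216, -0.2088, 0.0634]
tool_rot: [-179.9, 0.0, 24.7]
wrist_force: [-2.6, 3.0, 3.7]
opening: 0.004
grip_force: 1.8
```

Call:
send_rows(rows=[[[0,0,0.002],[0,0,0]],[[0,0,0.004],[0,0,0]],[[0,0,0.006],[0,0,0]],[[0,0,0.007],[0,0,0]],[[0,0,0.007],[0,0,0]]])

```text
t: 7.77
position: [0.5219, -0.2091, 0.0599]
tool_rot: [-180.0, 0.0, 24.7]
wrist_force: [-2.1, 2.4, 4.8]
opening: 0.003
grip_force: 2.6
```

Run:
```python
from h import *
s=arm.get_state();print(s['t'],s['position'],s['wrist_force'],s['moment'])
out=[]
for n in ['wrist','side']:
    c=arm.camera(n);cu,cv_=proj(c,[(.5205,-.2083,.06)])[0].round().astype(int)
    r=90 if n=='wrist' else 22
    im=cv2.copyMakeBorder(c['image'],100,100,100,100,cv2.BORDER_CONSTANT)
    out.append(cv2.resize(im[100+cv_-r:100+cv_+r,100+cu-r:100+cu+r],(390,390),interpolation=cv2.INTER_CUBIC))
cv2.imwrite('pics/y.png',np.hstack(out))
```

```text
7.7667 [ 0.52186648 -0.20908693  0.05993755] [-2.10518181  2.35659828  4.8192048 ] [ 0.66959413  0.74555362 -0.00193043]
```

View pics/y.png

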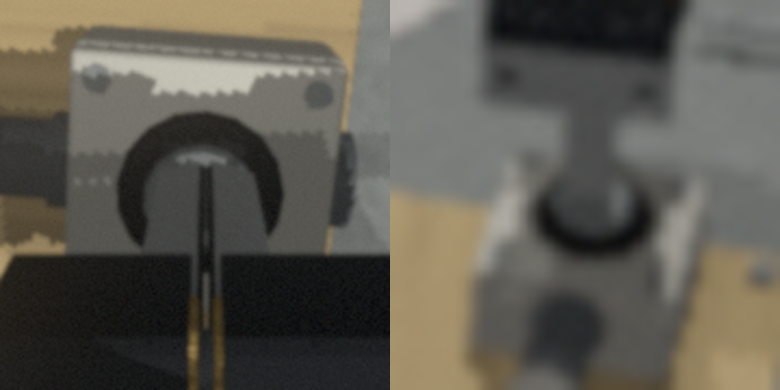

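The wrist crop shows the fingertips on the cap inside the bezel at about (205,165). The button is about 8 mm in at 4.8 N, which matches the spring.

Call:
send_rows(rows=[[[0,0,0.001],[0,0,0]],[[0,0,0.001],[0,0,0]],[[0,0,0.001],[0,0,0]],[[0,0,0.001],[0,0,0]],[[0,0,0.001],[0,0,0]]])

```text
t: 8.28
position: [0.5219, -0.2091, 0.0596]
tool_rot: [-180.0, 0.0, 24.7]
wrist_force: [-2.8, 2.5, 4.9]
opening: 0.003
grip_force: 2.6
```

```bash
python3 -c "
from workcell import arm
s=arm.get_state();print(s['position'],s['wrist_force'],arm.close_job())"
```

```text
the job is handed in; nothing more can be done
[ 0.52192256 -0.20905609  0.05957808] [-2.83729448  2.54567702  4.85234109] None
```

I traced the conduit from the junction box round both elbows to the connected station and handed the job in after about 8 s of robot time, with the fingertips holding that station's button about 8 mm in at 4.9 N; no verdict came back.

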